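# Snap the fuse link into its spring clips and switch the test channel on

### The job

Take the middle-length one of the three fuse links (80 mm) and press it down gently between the two spring clips of the fuse holder until it snaps in and sits fully home; feel your way, because the ceramic cracks if it is forced off-centre or rammed onto its seat. Then throw the holder's isolator lever all the way over to its other side, away from the robot, and leave the other fuse links and the things around undisturbed.

Things in the scene. Friction and masses are not known exactly. Their poses are not given: they have to be found in the camera images.
- fuse_mid (a point): Centre (half-way up) of the fuse link to fit: white ceramic bar with steel end caps, 80 mm long (y), 24 wide (x), 30 high (z), 120-200 g, on the table, chamfers down. Ends alike; length from the side: 67 mm at the underside, a chamfer out to 80 at 14 mm up, 80 to 17 up, a shoulder in to 73 at 20.5 up, then straight. Grip across the 24 mm at mid-length. Cracks if a clip or the blocks press it with over 35 N.
- fuse_short_mid (a point): Centre of a shorter fuse link, 62 mm long, otherwise alike: not wanted, leave alone.
- fuse_long_mid (a point): Centre of a longer fuse link, 100 mm long, otherwise alike: not wanted, leave alone. The three lie about 100 mm apart in x, in any order.
- plate_mid (a point): Point on top of the fuse module's grey plate, near the middle of the clips. x away from the robot, y along the plate: the clip line, along which the fuse lies; z up. Plate: x +-45, y -80 to 180 mm, its top 20 to 50 mm above the table. On it a black carriage bears two clips and two seat blocks; it was set by hand: middle up to 5 mm off this point in y (0 in x), block tops 12 to 24 mm above it. Feel for both.
- plate_left (a point): A point on the plate top 60 mm to +y of plate_mid, beside the +y clip. Clips: steel leaves facing each other, 30 mm wide in x, each with an inward round nose (radius 2.5 mm), 20 mm above the block tops, and a flare above it, opening outward to 32 mm above the block tops, 85 mm apart there. Noses 70 mm apart when free. A nose moves only outward in y, at most 6.5 mm, spring 1.1 N/mm, preload 2.5 N.
- plate_right (a point): Plate top 60 mm to -y of plate_mid. Pressed down centred, the fuse meets the noses about 17 mm above home, takes a rising 8-16 N, spreads each 5 mm, then from 3 mm above home is pulled down with about 10 N onto the rigid blocks. Held over 1.5 mm off-centre it jams a clip at its stop. With both noses touching, e mm off-centre gives a side force of 2.2 N per mm towards the centre; one nose alone pushes too.
- lever_tip (a point): Centre of the black ball (26 mm across) on the isolator lever of the same module; pivot 140 mm from plate_mid along its +y and 22 mm above it, ball 80 mm from the pivot. It swings in the plate's x-z plane (x points away from the robot), stays where left, and needs under 2 N.
- lever (a joint): Angle of the isolator lever, rad: 0 leans to -x of the plate axes (towards the robot, off), 0.5 upright, 1.0 leans to +x (on, at its stop). It starts at 0 to 0.15.
Mind the look-alikes: they are no part of the job. What is shaped like the part that bears fuse_mid but blue is not meant.

How it is judged:
By the outcome, as a careful person would: the job done as asked, in the order asked, and still so for the second after the job is handed in, with the robot touching nothing.
It also fails if it takes over 64 s, if anything falls off the work surface, if the arm or the gripper's body presses on something with over 40 N, if the wrist force passes 120 N, or if a joint passes its speed limit or range.

### The arm

A 7-joint arm with a two-finger parallel gripper is mounted at the origin on the work surface. World frame = base frame: x ahead of the robot, y to its left, z up, the work surface at z = 0. Lengths are in m, angles in rad, forces in N, time in s.
With the tool pointing down it reaches from about 0.375 to 0.925 m from the base axis. Payload 3.1 kg.
Tool frame: the origin (TCP) lies between the finger pads; the fingertips stand 19 mm ahead of it and the grasp point (between the pads) is the TCP; z points along the fingers, y is the direction in which the jaws open and shut (so a half turn about z gives the same grasp; the last joint's range is limited). The gripper opens to 85 mm and grips with 20 to 120 N. Pads are 22 mm wide; open, the fingers measure 114 mm over their backs; the gripper's body (76 mm by 85 mm) begins 54 mm behind the grasp point. The pads swing forward as they close: fully open they stand 13 mm farther back than shut.
Start: joints at [-1.296, 0.383, 0.044, 1.598, -0.018, 1.161, -0.05], TCP at [0.237, 0.605, 0.25] pointing down, gripper open.
Joint ranges: [-2.61, 2.61], [-0.41, 2.15], [-1.48, 1.57], [0, 2.5], [-1.57, 4.71], [0.05, 1.97], [-2.85, 2.85]. Speed limits (rad/s): [2.79, 2.79, 3.14, 3.14, 3.14, 3.14, 3.14].

### API

Orientations are given as a unit quaternion [x, y, z, w].
In Python, from bench import move_ptp, movel, move_j, move_gripper, pause, inverse_kinematics, read_camera, camera_params, MotionError, sign_off, look_for, tip_of, read_time_s, read_qpos, read_joint_vel, read_effort, read_eef_pos, read_tcp_rot, read_ft_force, read_ft_torque, read_finger_gap gives the robot as it stands. Calls block until the motion is done:
- move_ptp(position, orientation): joint-space move of the TCP to a pose.
- movel(position, orientation=None, speed=0.15): straight line of the TCP; orientation=None keeps the orientation; speed is the mean speed in m/s.
- move_j(angles): joint-space move.
- move_gripper(opening, effort=None): finger opening in m; effort is the grip in N (None keeps the last); returns when the fingers have stopped.
- pause(seconds).
- inverse_kinematics(position, orientation): joint angles nearest the present ones, or None.
- read_camera(name): name is "side" or "top" or "wrist"; returns the picture (400x640x3 uint8, red, green, blue); there is no depth.
- camera_params(name): a dict with "K" (3x3 intrinsics, pixels), "camera_from_world" (4x4, takes a point from world to camera coordinates). Camera axes: x right, y down, z forward; pixel columns grow to the right and rows downward; lengths in m; the calibration is good to about 2 mm. A picture is of the moment at which its call begins: read the wrist's pose just before it. camera_params takes no time and is no camera call; for the wrist camera it gives the pose at the moment of the call.
A pose or a line that the arm cannot do raises MotionError and nothing moves.
- sign_off(): hands the job in, once; it reports no verdict.
Trained networks look in the newest picture that a camera, given by its name, has taken for a name from the list of things; names that differ only in an ending like _2 or _b are one class to them, and where a whole thing is asked for, a point or a joint stands for the part that bears it (a point fixed in the world has none). Each returns a list of dicts, best first, with "confidence" (0 to 1); they miss things now and then, are a little off and sometimes report something else, mostly with a low value. They report only what shows in the picture. A call takes as long as a camera call. They do not tell look-alikes from the thing itself.
- look_for(camera, name): "at" ([column, row] in pixels, amid what is visible of it).
- tip_of(camera, name): "at" ([column, row] in pixels: a listed point, or the origin of a listed thing).
Readings, each from a call of its own:
- read_time_s(): time.
- read_qpos(): joint angles.
- read_joint_vel(): joint speeds.
- read_effort(): joint torques, N m.
- read_eef_pos(): TCP position.
- read_tcp_rot(): TCP orientation.
- read_ft_force(): force on the tool from outside, world axes, zero at the start.
- read_ft_torque(): the same for the moment, N m.
- read_finger_gap(): finger opening in m.
Only numpy, scipy, OpenCV 4.12 (cv2) and the standard library are available. Lean on these libraries where they do the work, as an engineer would, in place of code of your own. Each camera call takes 0.05 s, during which the arm holds its last target. There are 200 camera calls.

## Working session

There is one attempt and no reset: what is moved stays moved. The work goes in short steps, each a Python script; the robot and the scene stay as the last script left them, time stands still between calls to the robot, and variables do not carry over. Pictures are saved under pics/ and viewed, about 8 in all and at most 12, crops included, and the job is handed in when it is done.

```bash
mkdir -p pics; ls; cat > h.py <<'E'
import numpy as np, cv2
from bench import *
def snap(c,fn=None):
    im=read_camera(c)
    if fn: cv2.imwrite('pics/'+fn,cv2.cvtColor(im,cv2.COLOR_RGB2BGR))
    return im
def ray(P,px):
    T=np.array(P["camera_from_world"]);K=np.array(P["K"])
    d=T[:3,:3].T@np.linalg.solve(K,[px[0],px[1],1.]); o=-T[:3,:3].T@T[:3,3]
    return o,d/np.linalg.norm(d)
def atz(P,px,z):
    o,d=ray(P,px); return o+d*(z-o[2])/d[2]
def tri(rs):
    A=0;b=0
    for o,d in rs:
        M=np.eye(3)-np.outer(d,d);A=A+M;b=b+M@o
    return np.linalg.solve(A,b)
def proj(P,p):
    T=np.array(P["camera_from_world"]);c=T[:3,:3]@p+T[:3,3];u=np.array(P["K"])@c;return u[:2]/u[2]
E
python3 - <<'E'
from h import *
for c in ["top","side"]:
    snap(c,c+'0.png')
    for n in ["fuse_mid","fuse_short_mid","fuse_long_mid","plate_mid","plate_left","plate_right","lever_tip"]:
        print(c,n,[(np.round(r["at"]).tolist(),round(r["confidence"],2)) for r in tip_of(c,n)[:4]])
    T=np.array(camera_params(c)["camera_from_world"]);print((-T[:3,:3].T@T[:3,3]).round(2))
print(read_time_s(),read_tcp_rot())
E
```

```text
pics
top fuse_mid [([396.0, 267.0], 0.93), ([374.0, 198.0], 0.79), ([418.0, 194.0], 0.56)]
top fuse_short_mid [([420.0, 193.0], 0.72)]
top fuse_long_mid [([392.0, 154.0], 0.67)]
top plate_mid [([281.0, 182.0], 0.81)]
top plate_left [([257.0, 178.0], 0.79)]
top plate_right [([308.0, 193.0], 0.59)]
top lever_tip [([213.0, 178.0], 0.41)]
[0.4  0.03 1.19]
side fuse_mid [([371.0, 322.0], 0.91), ([363.0, 268.0], 0.81), ([309.0, 315.0], 0.56)]
side fuse_short_mid [([406.0, 298.0], 0.64)]
side fuse_long_mid [([416.0, 260.0], 0.89)]
side plate_mid [([314.0, 206.0], 0.79), ([281.0, 153.0], 0.68)]
side plate_left [([300.0, 199.0], 0.6)]
side plate_right [([324.0, 223.0], 0.63)]
side lever_tip [([280.0, 152.0], 0.67)]
[ 0.02 -0.62  0.57]
0.8 [1.85328914e-01 9.82676546e-01 6.20949943e-06 5.03359014e-06]
```

View pics/top0.png

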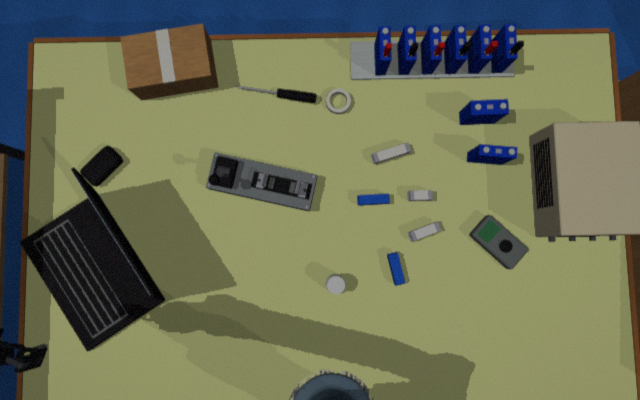

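View pics/side0.png

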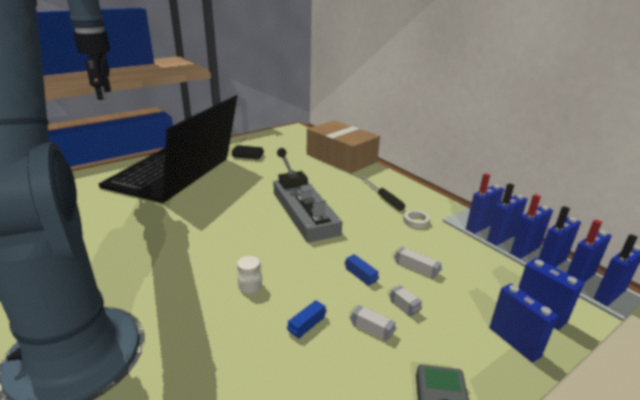

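```bash
python3 - <<'E'
from h import *
Pt,Ps=camera_params("top"),camera_params("side")
for px in [(396,267),(374,198),(418,194),(392,154)]:
    p=atz(Pt,px,.015); print(px,p.round(4),proj(Ps,p).round())
for n,a,b in [("mid",(281,182),(314,206)),("left",(257,178),(300,199)),("right",(308,193),(324,223)),("lev",(213,178),(280,152))]:
    print(n,tri([ray(Pt,a),ray(Ps,b)]).round(4),proj(Pt,tri([ray(Pt,a),ray(Ps,b)])).round(1))
E
```

```text
(396, 267) [ 0.353  -0.1685  0.015 ] [309. 319.]
(374, 198) [ 0.5248 -0.1199  0.015 ] [364. 271.]
(418, 194) [ 0.5324 -0.2301  0.015 ] [405. 299.]
(392, 154) [ 0.635  -0.1688  0.015 ] [418. 264.]
mid [0.5647 0.1096 0.0454] [280.7 182.4]
left [0.5726 0.1722 0.0339] [255.6 180.4]
right [0.5402 0.0424 0.0398] [308.6 192.1]
lev [0.5624 0.2563 0.1362] [212.3 179.2]
```

The three white fuses in the top view are long at (392,154), short at (420,195) and mid at (426,231). The mid one is about 31 px against 40 px for the long one. In the side view it is at (373,322). Blue look-alikes are at (374,199) and (396,267). The holder is at (265,181), with its lever ball at about (213,178). I'll look at the plate with the wrist camera on the way, then take a close crop of the fuse.

```bash
cat >> h.py <<'E'
from scipy.spatial.transform import Rotation as R
def down(yaw):
    """tool down, jaw (tool y) axis at angle yaw from world x; of the two half-turns the one with the smaller last joint"""
    out=[]
    for a in (yaw,yaw+np.pi):
        y=np.array([np.cos(a),np.sin(a),0]);z=np.array([0,0,-1.]);x=np.cross(y,z)
        out.append(R.from_matrix(np.c_[x,y,z]).as_quat())
    return out
def best(p,yaw):
    c=[(abs(q[6]),o) for o in down(yaw) for q in [inverse_kinematics(p,o)] if q is not None]
    return min(c,key=lambda t:t[0])[1]
E
python3 - <<'E'
from h import *
def look(fn,names):
    P=camera_params("wrist"); snap("wrist",fn)
    T=np.array(P["camera_from_world"]);print((-T[:3,:3].T@T[:3,3]).round(3),T[2,:3].round(2),read_eef_pos().round(3))
    for n in names:
        r=tip_of("wrist",n)[:3]
        print(n,[(np.round(a["at"],1).tolist(),round(a["confidence"],2),atz(P,a["at"],.015 if 'fuse' in n else .04).round(4).tolist()) for a in r])
p=[0.52,0.12,0.30]; move_ptp(p,best(p,-0.24)); print(read_time_s(),read_qpos().round(2))
look("wp.png",["plate_mid","plate_left","plate_right","lever_tip"])
P=camera_params("top"); f=atz(P,(426,231),.015); print(f)
p=[f[0]-.02,f[1],.22]; move_ptp(p,best(p,0.2)); print(read_time_s(),read_qpos().round(2))
look("wf.png",["fuse_mid","fuse_short_mid"])
a=cv2.imread("pics/wp.png");b=cv2.imread("pics/wf.png");cv2.imwrite("pics/both.png",np.vstack([cv2.resize(a,(480,300)),cv2.resize(b,(480,300))]))
E
```

```text
2.8333 [-0.87  0.12  0.61  1.84 -0.08  1.2  -0.47]
[0.539 0.201 0.423] [-0.07 -0.31 -0.95] [0.52  0.122 0.3  ]
plate_mid [([348.8, 169.7], 0.91, [0.5589, 0.1071, 0.04])]
plate_left [([351.2, 123.5], 0.72, [0.5738, 0.1644, 0.04])]
plate_right [([347.5, 208.4], 0.88, [0.5462, 0.0542, 0.04])]
lever_tip [([330.9, 30.9], 0.92, [0.5717, 0.271, 0.04])]
[ 0.4397883  -0.24617456  0.015     ]
4.525 [-0.52  0.15  1.06  2.05 -0.16  1.02  0.81]
[ 0.405 -0.166  0.344] [ 0.06 -0.31 -0.95] [ 0.421 -0.245  0.22 ]
fuse_mid [([439.1, 74.0], 0.86, [0.5219, -0.1157, 0.015]), ([264.5, 93.3], 0.67, [0.3492, -0.1701, 0.015]), ([334.8, 171.6], 0.59, [0.4394, -0.237, 0.015])]
fuse_short_mid [([414.3, 181.5], 0.77, [0.5314, -0.2301, 0.015])]
```

View pics/both.png

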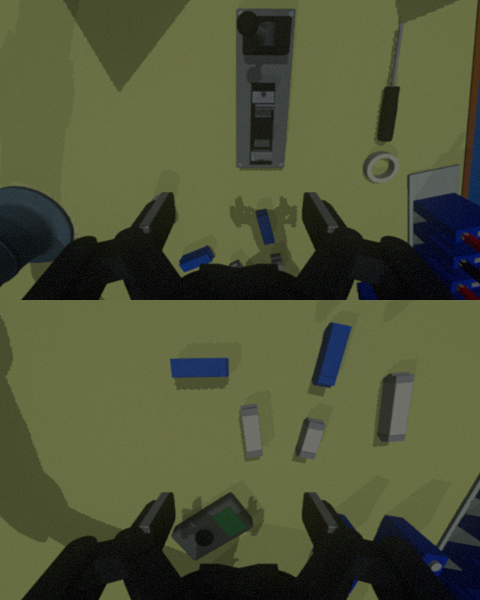

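The wrist view confirms the choice: the mid fuse (white, steel caps) is at about (335,176) in full-resolution pixels. The short one is to its right at (415,184), the long one at (528,143), and the blue ones are at (265,90) and (441,74). Next I'll fit box silhouettes to get exact poses of the fuse and plate.

```bash
python3 - <<'E'
from h import *
P=camera_params("wrist");im=snap("wrist","wf2.png")
h=cv2.cvtColor(im,cv2.COLOR_RGB2HSV)
roi=im[125:225,290:380]
m=(h[...,1].astype(int)<70).astype(np.uint8)
print(h[176,335],h[135,330],h[176,300],h[200,350],h[210,345])
import pickle;pickle.dump((P,im),open("wf.pkl","wb"))
a=cv2.resize(cv2.cvtColor(roi,cv2.COLOR_RGB2BGR),None,fx=4,fy=4,interpolation=cv2.INTER_NEAREST)
b=cv2.resize(m[125:225,290:380]*255,None,fx=4,fy=4,interpolation=cv2.INTER_NEAREST)
# plate: pic wp, mask by saturation too
w=cv2.imread("pics/wp.png");hs=cv2.cvtColor(w,cv2.COLOR_BGR2HSV)[...,1]
c=w[0:240,290:410]; d=((hs[0:240,290:410]<70)*255).astype(np.uint8)
c=np.hstack([c,cv2.cvtColor(d,cv2.COLOR_GRAY2BGR)]);c=cv2.resize(c,None,fx=400/240,fy=400/240)
cv2.imwrite("pics/crop.png",cv2.resize(np.hstack([a,cv2.cvtColor(b,cv2.COLOR_GRAY2BGR),c])[:, :],None,fx=.7,fy=.7))
E
```

```text
[ 30  11 113] [ 32  93 101] [ 34 111 110] [ 36  78 108] [33 99 85]
```

View pics/crop.png

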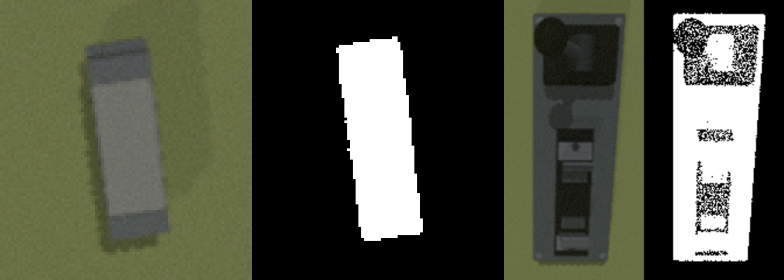

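```bash
cat >> h.py <<'E'
from scipy.optimize import minimize
def fit(P,mask,verts,x0,steps):
    """verts(p)-> Nx3 world points; convex silhouette; maximise IoU with mask"""
    S=4; M=cv2.resize(mask,None,fx=S,fy=S,interpolation=cv2.INTER_NEAREST)
    def cost(q):
        uv=np.array([proj(P,v) for v in verts(q*steps)])
        hull=cv2.convexHull((((uv+.5)*S-.5)*16).round().astype(np.int32))
        im=np.zeros_like(M);cv2.fillConvexPoly(im,hull,1,shift=4)
        return 1-np.sum(im&M)/np.sum(im|M)
    r=minimize(cost,np.array(x0)/steps,method="Nelder-Mead",options=dict(initial_simplex=np.vstack([np.array(x0)/steps]+[np.array(x0)/steps+e for e in np.eye(len(x0))]),maxiter=300,xatol=.01,fatol=1e-5))
    return r.x*steps,r.fun
def body(x,y,yaw,pts):
    c,s=np.cos(yaw),np.sin(yaw);p=np.array(pts,float)
    return np.c_[x+c*p[:,0]-s*p[:,1],y+s*p[:,0]+c*p[:,1],p[:,2]]
FP=[(sx*.012,sy*y,z) for sx in(1,-1) for sy in (1,-1) for y,z in [(.0335,0),(.04,.014),(.04,.017),(.0365,.0205),(.0365,.03)]]
def largest(m,seed):
    n,l=cv2.connectedComponents(m);return (l==l[seed[1],seed[0]]).astype(np.uint8)
E
python3 - <<'E'
from h import *
import pickle
P,im=pickle.load(open("wf.pkl","rb"))
m=((cv2.cvtColor(im,cv2.COLOR_RGB2HSV)[...,1]<70)).astype(np.uint8); m=cv2.medianBlur(m,3)
m=largest(m,(335,176)); print(m.sum())
q,c=fit(P,m,lambda q:body(q[0],q[1],q[2],FP),[.44,-.24,.17],np.array([.005,.005,.05])); print(q.round(4),c)
np.save("fuse.npy",q)
# length check against the others
for k in (.031,.05):
    F=[(x,y*k/.04,z) for x,y,z in FP]; print(k,fit(P,m,lambda q:body(q[0],q[1],q[2],F),q,np.array([.005,.005,.05]))[1])
E
```

```text
1594
[ 0.4405 -0.2405  0.3416] 0.03128274791383656
0.031 0.22052580331061344
0.05 0.19146671826625383
```

```bash
python3 - <<'E'
from h import *
f=np.load("fuse.npy"); p=[f[0],f[1],.10]; o=best(p,f[2]-.01)
move_gripper(.055,effort=70)
move_ptp(p,o); movel([p[0],p[1],.026],speed=.08); print(read_eef_pos().round(4),read_ft_force().round(2))
move_gripper(0.0,effort=70); print("gap",read_finger_gap(),read_ft_force().round(2))
movel([p[0],p[1],.16],speed=.2); print("gap",read_finger_gap(),read_ft_force().round(2))
# view plate with fuse in hand
p=[.52,.07,.26]; o=best(p,-.24); print(inverse_kinematics(p,o).round(2)); move_ptp(p,o)
import pickle
P=camera_params("wrist");im=snap("wrist","wp2.png");pickle.dump((P,im),open("wp.pkl","wb"))
for n in ["plate_mid","plate_left","plate_right","lever_tip"]:
    print(n,[(np.round(a["at"],1).tolist(),round(a["confidence"],2)) for a in tip_of("wrist",n)[:2]])
print(read_time_s(),read_finger_gap(),read_tcp_rot())
E
```

```text
[ 0.4409 -0.2409  0.0264] [-1.07 -1.21 -0.12]
gap 0.022704784909799845 [-0.32  0.33  5.29]
gap 0.02275910667174038 [-0.16  0.15 -2.94]
[-1.27  0.28  1.23  1.93 -0.29  1.14 -0.17]
plate_mid [([344.2, 132.8], 0.77)]
plate_left [([343.4, 71.0], 0.85)]
plate_right [([341.9, 182.4], 0.94)]
lever_tip [([342.8, 71.5], 0.68)]
9.4833 0.022754493381977645 [ 7.87466564e-01  6.16357335e-01 -1.99389724e-04 -7.42080331e-05]
```

View pics/wp2.png

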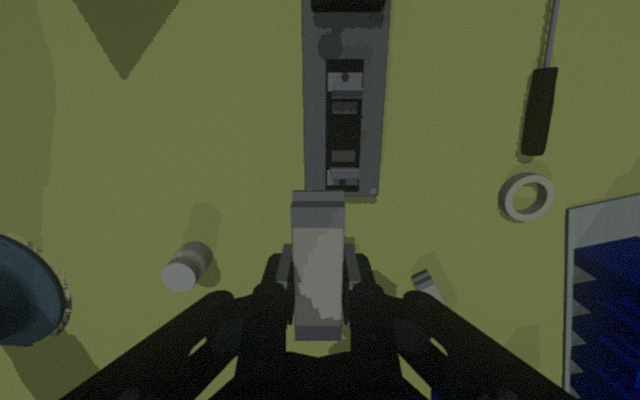

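Fuse held: the gap is 22.8 mm and it hangs below the pads. Plate in view: clips at (345,82) and (343,177), plate's near edge at row 196. Next, a joint fit of the plate over both wrist pictures.

```bash
cat > pf.py <<'E'
from h import *
import pickle
P2,im2=pickle.load(open("wp.pkl","rb"))
# camera fixed in the tool: rebuild calibration of the first plate picture
def tcp(p,q):
    T=np.eye(4);T[:3,:3]=R.from_quat(q).as_matrix();T[:3,3]=p;return T
CT=np.array(P2["camera_from_world"])@tcp(read_eef_pos(),read_tcp_rot())
o1=[o for o in down(-.24)]
im1=cv2.cvtColor(cv2.imread("pics/wp.png"),cv2.COLOR_BGR2RGB)
P1=None
for o in o1:
    T=CT@np.linalg.inv(tcp([.52,.122,.30],o)); c=-T[:3,:3].T@T[:3,3]
    print("cam1",c.round(3),"should be .539 .201 .423")
    if abs(c[1]-.201)<.01: P1=dict(K=P2["K"],camera_from_world=T)
def mask(im,seed):
    h=cv2.cvtColor(im,cv2.COLOR_RGB2HSV);m=((h[...,1]<70)|(h[...,2]<55)).astype(np.uint8)
    m=cv2.morphologyEx(cv2.medianBlur(m,3),cv2.MORPH_OPEN,np.ones((5,5)));return m
m1=mask(im1,0);m2=mask(im2,0)
R1=np.zeros_like(m1);R1[5:245,300:400]=1;R1[0:45,300:335]=0
R2=np.zeros_like(m2);R2[0:225,270:410]=1;R2[180:,270:352]=0;
def verts(q):
    x,y,yaw,h=q
    return body(x,y,yaw,[(a,b,z) for a in(-.045,.045) for b in(-.08,.18) for z in(0,h)])
def cost(q,full=False):
    t=[]
    for P,m,Rr in((P1,m1,R1),(P2,m2,R2)):
        uv=np.array([proj(P,v) for v in verts(q)]);S=4
        im=np.zeros((400*S,640*S),np.uint8)
        cv2.fillConvexPoly(im,cv2.convexHull((((uv+.5)*S-.5)*16).round().astype(np.int32)),1,shift=4)
        im=cv2.resize(im*255,(640,400),interpolation=cv2.INTER_AREA)/255.
        t.append(np.sum(np.abs(im-m)*Rr)/np.sum(m*Rr))
    return t if full else sum(t)
st=np.array([.006,.006,.03,.006]);b=None
for h0 in(.025,.035,.045):
    x0=np.array([.5589,.107,-.24,h0])
    r=minimize(lambda z:cost(z*st),x0/st,method="Nelder-Mead",options=dict(initial_simplex=np.vstack([x0/st]+[x0/st+e for e in np.eye(4)]),maxiter=400,xatol=.005,fatol=1e-6))
    print((r.x*st).round(4),np.round(cost(r.x*st,True),4))
    if b is None or r.fun<b.fun:b=r
np.save("plate.npy",b.x*st);q=b.x*st
for n,a in[("mid",(0,0,q[3])),("left",(0,.06,q[3])),("right",(0,-.06,q[3]))]:
    p=body(*q[:3],[a])[0];print(n,p.round(4),proj(P1,p).round(1),proj(P2,p).round(1))
v=im2.copy()
for p in verts(q):cv2.circle(v,tuple(int(t) for t in np.clip(proj(P2,p).round(),-50,700)),2,(255,0,0),-1)
w=im1.copy()
for p in verts(q):cv2.circle(w,tuple(int(t) for t in proj(P1,p).round()),2,(255,0,0),-1)
z=np.hstack([w[0:250,280:420],v[0:250,280:420],np.dstack([m1*255]*3)[0:250,280:420]]);cv2.imwrite("pics/pf.png",cv2.cvtColor(cv2.resize(z,None,fx=1.9,fy=1.9),cv2.COLOR_RGB2BGR))
E
python3 pf.py
```

```text
cam1 [0.539 0.201 0.423] should be .539 .201 .423
cam1 [0.501 0.043 0.423] should be .539 .201 .423
[ 0.559   0.1088 -0.2414  0.0353] [0.0067 0.0064]
[ 0.559   0.1088 -0.2412  0.0352] [0.0066 0.0065]
[ 0.559   0.1089 -0.2416  0.0354] [0.0067 0.0065]
mid [0.559  0.1088 0.0352] [348.5 167.1] [342.5 130. ]
left [0.5734 0.1671 0.0352] [350.1 120.5] [343.9  73.3]
right [0.5447 0.0506 0.0352] [347.  209.3] [341.2 180.6]
```

View pics/pf.png

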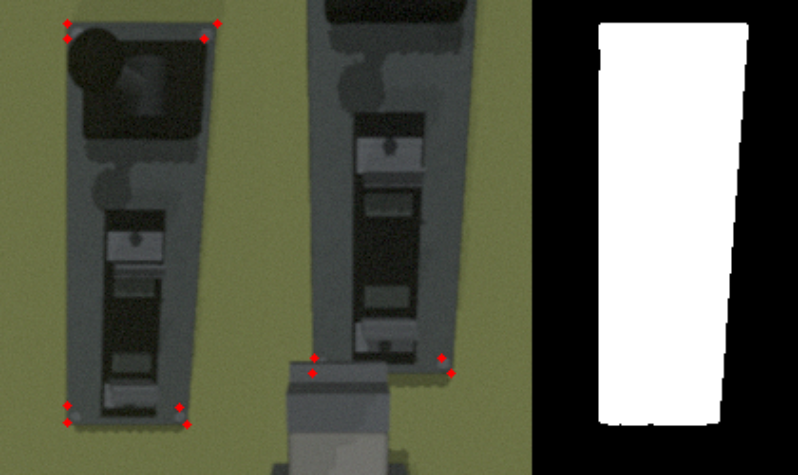

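```bash
cat > ins.py <<'E'
from h import *
q=np.load("plate.npy");ex=np.array([np.cos(q[2]),np.sin(q[2]),0]);ey=np.array([-ex[1],ex[0],0])
mid=np.array([q[0],q[1],0])
def F():
    f=[]
    for _ in range(3):
        pause(.02);f.append(read_ft_force())
    f=np.mean(f,0);return np.array([f@ex,f@ey,f[2]])
def go(x,y,z,o,v=.03): movel((mid+ex*x+ey*y+[0,0,z]).tolist(),o,speed=v)
def where():
    p=read_eef_pos();return np.array([(p-mid)@ex,(p-mid)@ey,p[2]])
E
python3 - <<'E'
from ins import *
p=mid+[0,0,.16];o=best(p.tolist(),q[2]);move_ptp(p.tolist(),o)
go(0,0,.122,o,.08);pause(.2);b=F();np.save("base.npy",b);np.save("o.npy",o)
print("base",b.round(2),[F().round(2).tolist() for _ in range(2)],where().round(4),read_time_s())
z=.122
while z>.088:
    z-=.0015;go(0,0,z,o);f=F()-b
    print(f"{z:.4f}",f.round(2),where().round(4),round(read_time_s(),2))
    if abs(f[1])>1.2 or f[2]>1.5: break
E
```

```text
base [-0.13 -0.16 -1.58] [[0.49, -0.19, -1.74], [-0.09, 0.18, -1.76]] [0.0002 0.0002 0.1223] 10.9917
0.1205 [-0.13  0.32 -0.02] [-1.000e-04 -0.000e+00  1.204e-01] 11.29
0.1190 [-0.27  0.61  0.47] [-1.000e-04 -0.000e+00  1.189e-01] 11.59
0.1175 [-0.06 -0.09  0.21] [-0.     -0.      0.1174] 11.89
0.1160 [-0.29 -0.1  -0.01] [-1.000e-04 -0.000e+00  1.159e-01] 12.19
0.1145 [0.04 0.47 0.32] [-1.000e-04 -0.000e+00  1.144e-01] 12.49
0.1130 [ 0.5  -0.18 -0.07] [-0.     -0.      0.1129] 12.79
0.1115 [0.17 0.   0.12] [-1.000e-04 -0.000e+00  1.114e-01] 13.09
0.1100 [-0.17  0.4   0.04] [-0.     -0.      0.1099] 13.39
0.1085 [0.28 0.5  0.17] [-1.000e-04 -0.000e+00  1.084e-01] 13.69
0.1070 [0.49 0.55 0.58] [-1.000e-04 -0.000e+00  1.069e-01] 13.99
0.1055 [0.01 0.08 0.13] [-1.000e-04 -0.000e+00  1.054e-01] 14.29
0.1040 [ 0.57  0.06 -0.17] [-0.     -0.      0.1039] 14.59
0.1025 [0.09 0.17 0.28] [-0.     -0.      0.1024] 14.89
0.1010 [-0.23 -0.1   0.61] [-0.     -0.      0.1009] 15.19
0.0995 [-0.04 -0.63 -0.45] [-0.     -0.0003  0.0994] 15.49
0.0980 [ 0.49 -1.83  0.68] [ 0.0002 -0.0008  0.098 ] 15.79
```

Contact at TCP z ≈ 0.098, with the fuse being pushed to −y. Now a compliant descent that shifts along the side force.

```bash
cat >> ins.py <<'E'
def F6():
    f=[]
    for _ in range(6):
        pause(.015);f.append(read_ft_force())
    f=np.mean(f,0);return np.array([f@ex,f@ey,f[2]])
E
python3 - <<'E'
from ins import *
b=np.load("base.npy");o=np.load("o.npy").tolist()
z=.098;y=0.;n=0
y-=.0015
while z>.0885 and n<30:
    n+=1;go(0,y,z,o);f=F6()-b;w=where()
    print(f"y {y*1e3:.2f} z {z*1e3:.1f} F",f.round(2),"at",(w*1e3).round(2),round(read_time_s(),2))
    if f[2]>14: break
    if abs(f[1])>.7: y+=np.clip(f[1]*.45e-3,-1e-3,1e-3)
    if abs(f[1])<2: z-=.001
E
```

```text
y -1.50 z 98.0 F [ 0.03 -0.12  0.28] at [-0.24 -1.   97.91] 16.14
y -1.50 z 97.0 F [-0.09 -0.29  1.57] at [ 7.000e-02 -1.230e+00  9.711e+01] 16.49
y -1.50 z 96.0 F [-0.2   0.09  4.6 ] at [ 0.35 -1.19 96.38] 16.84
y -1.50 z 95.0 F [0.18 0.17 6.01] at [ 0.6  -1.28 95.38] 17.19
y -1.50 z 94.0 F [0.75 0.1  6.57] at [ 0.64 -1.35 94.35] 17.54
y -1.50 z 93.0 F [0.63 0.23 6.87] at [ 0.65 -1.36 93.4 ] 17.89
y -1.50 z 92.0 F [0.39 0.05 7.89] at [ 0.69 -1.33 92.5 ] 18.24
y -1.50 z 91.0 F [0.62 0.25 8.28] at [ 0.79 -1.31 91.64] 18.59
y -1.50 z 90.0 F [-0.    0.42  8.78] at [ 0.91 -1.31 90.8 ] 18.94
y -1.50 z 89.0 F [0.13 0.14 9.64] at [ 1.05 -1.27 89.95] 19.29
```

```bash
python3 - <<'E'
from ins import *
b=np.load("base.npy");o=np.load("o.npy").tolist()
z=.089;y=-.0015;n=0;snap_=False
while z>.076 and n<40:
    n+=1;z-=.0004 if snap_ else .0008;go(0,y,z,o);f=F6()-b;w=where()
    print(f"y {y*1e3:.2f} z {z*1e3:.1f} F",f.round(2),"at",(w*1e3).round(2),round(read_time_s(),2))
    if f[2]>20 or (w[2]<.086 and f[2]<2): 
        if f[2]>20: break
        snap_=True
    if snap_ and f[2]>3: break
    if abs(f[1])>.5: y+=np.clip(f[1]*.4e-3,-.8e-3,.8e-3)
np.save("yz.npy",[y,z])
E
```

```text
y -1.50 z 88.2 F [ 0.49 -0.13 10.45] at [ 1.16 -1.2  89.33] 19.64
y -1.50 z 87.4 F [-0.11  0.17 11.29] at [ 1.25 -1.27 88.65] 19.99
y -1.50 z 86.6 F [-0.28  0.19 11.65] at [ 1.41 -1.21 87.99] 20.34
y -1.50 z 85.8 F [ 0.13  0.11 11.62] at [ 1.49 -1.2  87.29] 20.69
y -1.50 z 85.0 F [2.08 0.08 6.29] at [ 1.34 -1.39 85.65] 21.04
y -1.50 z 84.2 F [3.88 0.59 4.14] at [ 0.72 -1.45 84.23] 21.39
y -1.26 z 83.4 F [ 3.98  0.82 -0.84] at [-0.6  -1.47 82.62] 21.74
y -0.94 z 83.0 F [ 3.29  0.43 -5.48] at [-1.59 -1.28 81.72] 22.09
y -0.94 z 82.6 F [ 1.38 -0.01 -8.63] at [-1.65 -1.23 81.55] 22.44
y -0.94 z 82.2 F [-1.16  0.   -8.23] at [-1.51 -1.14 81.51] 22.79
y -0.94 z 81.8 F [-3.43 -0.07 -7.48] at [-1.26 -1.07 81.31] 23.14
y -0.94 z 81.4 F [-3.9  -0.34 -8.18] at [-0.75 -1.07 80.99] 23.49
y -0.94 z 81.0 F [-3.33  0.08 -9.53] at [-0.23 -1.04 80.76] 23.84
y -0.94 z 80.6 F [-3.24 -0.2  -8.96] at [ 0.13 -0.95 80.61] 24.19
y -0.94 z 80.2 F [-2.53 -0.48 -8.2 ] at [ 0.43 -0.94 80.4 ] 24.54
y -0.94 z 79.8 F [-1.99 -0.48 -6.6 ] at [ 0.68 -0.92 80.14] 24.89
y -0.94 z 79.4 F [-1.43 -0.44 -3.65] at [ 0.8 -0.9 80. ] 25.24
y -0.94 z 79.0 F [-2.93 -1.26  3.44] at [ 0.81 -0.88 79.91] 25.59
```

It snapped in and the fuse is on the blocks: it stopped rigidly at 79.9, where 79.8 was predicted from the first contact, and the force came back up. Release, look, then do the lever.

```bash
python3 - <<'E'
from ins import *
b=np.load("base.npy");o=np.load("o.npy").tolist();y=-.00094
move_gripper(.06); print(F6().round(2),where().round(4))
go(0,y,.10,o,.05); go(0,y,.17,o,.2)
move_gripper(0.0,effort=40)
import pickle
go(-.03,.03,.24,o,.25)
P=camera_params("wrist");im=snap("wrist","after.png");pickle.dump((P,im),open("after.pkl","wb"))
r=tip_of("wrist","lever_tip");r2=tip_of("wrist","fuse_mid")
for a in r[:1]:
    p=atz(P,a["at"],.16);print(a,((p-mid)@ex).round(4),((p-mid)@ey).round(4))
for a in r2[:2]:
    p=atz(P,a["at"],.0685);print(a,((p-mid)@ex).round(4),((p-mid)@ey).round(4))
cv2.imwrite("pics/after_c.png",cv2.cvtColor(im[:260,200:480],cv2.COLOR_RGB2BGR).repeat(2,0).repeat(2,1))
print(read_time_s(),F6().round(2))
E
```

```text
[ 0.02 -0.14 -0.14] [ 0.0002 -0.0008  0.0791]
{'at': [317.9, 55.3], 'confidence': 0.61} -0.0294 0.1387
{'at': [346.7, 210.3], 'confidence': 0.68} 0.0017 0.0011
28.4333 [-0.32  0.07 -0.08]
```

View pics/after_c.png

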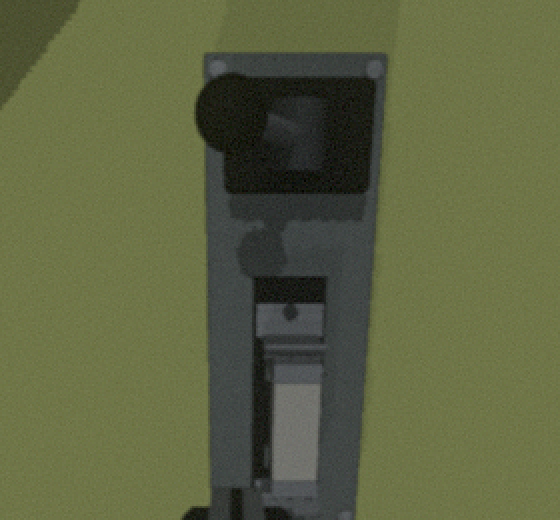

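The fuse sits between the clips at (295,430) in the crop. The lever ball is at (232,112), still on the −x side. Now the lever: push from −x with closed fingers, then look.

```bash
python3 - <<'E'
from ins import *
o=np.load("o.npy").tolist()
move_ptp((mid+ex*-.085+ey*.139+[0,0,.19]).tolist(),o)
go(-.085,.139,.131,o,.1);pause(.15);b=F6()
x=-.085;c=None;xs=None
while x<.055:
    x+=.005;th=np.clip((x+.03)/.08,-.5,.5)
    zb=.0572+.08*np.sqrt(1-th**2); go(x,.139,zb+.004,o,.06);f=F6()-b
    print(f"{x*1e3:.0f}",f.round(1),(where()*1e3).round(1).tolist(),round(read_time_s(),1))
    if f[0]<-7: break
P=camera_params("wrist")
E
```

```text
-80 [ 0.   0.1 -0.3] [-79.9, 138.9, 130.5] 30.5
-75 [-0.   0.   0.2] [-74.9, 138.9, 130.4] 30.8
-70 [0.2 0.4 0.1] [-69.9, 138.9, 130.5] 31.2
-65 [ 0.   0.1 -0.2] [-64.9, 139.0, 133.2] 31.5
-60 [ 0.4 -0.2  0. ] [-59.9, 139.0, 135.4] 31.9
-55 [ 0.4  0.3 -0.4] [-54.8, 139.0, 137.2] 32.2
-50 [0.2 0.4 0.1] [-49.6, 138.9, 138.7] 32.6
-45 [0.4 0.4 0.4] [-44.7, 138.8, 139.8] 32.9
-40 [ 0.1  0.4 -0.4] [-39.7, 138.9, 140.6] 33.3
-35 [-0.1  0.1 -0.1] [-34.7, 138.9, 141.1] 33.6
-30 [-0.3  0.3 -0.3] [-29.7, 138.9, 141.2] 34.0
-25 [0.8 0.4 0.4] [-24.7, 138.9, 141.1] 34.3
-20 [-0.  0. -0.] [-19.8, 138.9, 140.6] 34.7
-15 [ 0.6  0.5 -0.3] [-14.7, 138.9, 139.8] 35.0
-10 [0.3 0.2 0.3] [-9.8, 138.9, 138.7] 35.4
-5 [ 0.1  0.  -0.1] [-4.8, 138.9, 137.2] 35.7
0 [ 0.4 -0.  -0.3] [0.2, 138.9, 135.4] 36.1
5 [0.1 0.3 0.2] [5.2, 138.9, 133.1] 36.4
10 [ 0.2  0.  -0.1] [10.2, 138.8, 130.4] 36.8
15 [-8.3 -0.9  6.3] [11.2, 139.1, 130.1] 37.1
```

It stopped at TCP x = 11 mm. Adding half the finger width (about 14) and the ball radius (13) gives ball x ≈ 38 mm, which is the stop. Back off and check.

```bash
python3 - <<'E'
from ins import *
o=np.load("o.npy").tolist()
go(-.03,.139,.135,o,.1);go(-.03,.139,.20,o,.2)
go(-.03,.0,.24,o,.3)
P=camera_params("wrist");im=snap("wrist")
r=tip_of("wrist","lever_tip")
for a in r[:2]:
    p=atz(P,a["at"],.127);print(a,((p-mid)@ex).round(4),((p-mid)@ey).round(4))
print("exp ball",proj(P,mid+ex*.0384+ey*.14+[0,0,.127]).round(1))
P2=camera_params("side");s=snap("side");print("fuse side px expected",proj(P2,mid+[0,0,.0685]).round())
a=im[:280,200:480];c=cv2.resize(s[130:250,250:370],(280*2,560))
cv2.imwrite("pics/fin.png",cv2.cvtColor(np.hstack([cv2.resize(a,(400,400)),cv2.resize(c,(400,400))]),cv2.COLOR_RGB2BGR))
print(read_time_s(),read_ft_force().round(2))
E
```

```text
{'at': [415.7, 5.7], 'confidence': 0.83} 0.0374 0.1423
exp ball [416.7   9.6]
fuse side px expected [313. 198.]
38.975 [ 0.23 -0.14  0.07]
```

View pics/fin.png

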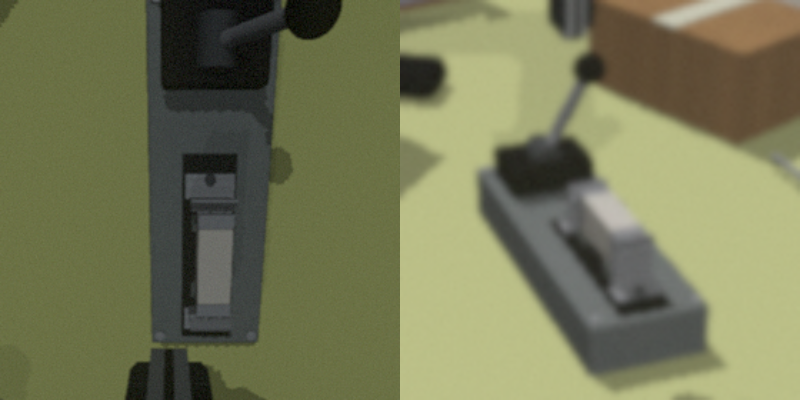

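Lever ball at (415.7,5.7), against (416.7,9.6) expected at its stop. The fuse is level between the clips, and the robot is clear.

```bash
python3 -c "
from bench import *
print(sign_off(),read_time_s())"
```

```text
the job is handed in; nothing more can be done
the job is handed in; nothing more can be done
```

The 80 mm fuse is in the holder and the isolator lever is over to its far side. I handed the job in at about 39 s of the 64 s allowed, and the sign-off gave no verdict.

- **Fuse:** I felt for the clips and found the carriage about 1–1.5 mm to −y. The fuse went in centred, with a peak force of about 12 N. It snapped through and stopped rigidly at z = 79.9 mm, against about 79.8 mm predicted from the first contact. The last picture shows it level between the clips.
- **Lever:** I pushed it with closed fingers until it stopped at about 8 N. The ball measured 37 mm to +x, against 38 mm expected at the stop.
- **Checks and gaps:**
  - Side force along the clip line stayed near zero through the clips and reached 1.3 N at the seat.
  - Crosswise force reached ±4 N around the snap, with about 1.6 mm of crosswise movement, before settling.
  - The final force on the tool was near zero, with the robot touching nothing.
  - No check failed. I did not re-photograph the other fuse links, but no move went near them.

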